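Push the worn sleeve out of a turntable hub

ROBOT

A 7-joint arm with a two-finger parallel gripper is mounted at the origin on the work surface. World frame = base frame: x ahead of the robot, y to its left, z up, the work surface at z = 0. Lengths are in mm, angles in rad, forces in N, time in s.
With the tool pointing down it reaches from about 400 to 875 mm from the base axis. Payload 19.3 kg.
Tool frame: the origin (TCP) lies midway between the tips of the shut fingers; the grasp point (between the pads) lies 19 mm behind it; z points along the fingers, y is the line along which they close (so a half turn about z gives the same grasp; the last joint's range is limited). The gripper opens to 85 mm and grips with 20 to 120 N. Pads are 22 mm wide; open, the fingers measure 114 mm over their backs; the gripper's body (76 mm by 85 mm) begins 54 mm behind the grasp point. The pads swing forward as they close: fully open they stand 13 mm farther back than shut.
Start: joints at [1.215, 0.521, -0.036, 1.599, 0.021, 1.021, -0.113], TCP at [176.175, -599.647, 231.291] pointing down, gripper open.
Joint ranges: [-2.91, 2.91], [-0.3, 2.13], [-1.5, 1.42], [0.17, 2.43], [-1.26, 4.41], [0.16, 1.93], [-2.52, 2.52]. Speed limits (rad/s): [1.89, 1.89, 2.39, 2.39, 3.01, 3.01, 3.01].

INTERFACE

Orientations are given as a unit quaternion [w, x, y, z].
In Python, from cell import reach, line_to, goto_joints, set_gripper, hold, inverse_kinematics, observe, capture, get_calibration, MotionError, finish_job, spot_in, masks_of, tip_of gives the robot as it stands. Calls block until the motion is done:
- reach(position, orientation): joint-space move of the TCP to a pose.
- line_to(position, vel=150, rot=None, guard=None): straight line of the TCP; rot=None keeps the orientation; vel is the mean speed in mm/s. With guard (N) it stops when the force on the tool has changed by that much, and returns True; else False.
- goto_joints(angles): joint-space move.
- set_gripper(opening): opening from 0.0 (shut) to 1.0 (fully open); the grip force is fixed at half the most; returns when the fingers have stopped.
- hold(seconds).
- inverse_kinematics(position, orientation): joint angles nearest the present ones, or None.
- observe(): the state.
- capture(name): name is "side" or "top"; returns (picture, depth): 480x640x3 uint8, blue, green, red; 480x640 float32, mm along the optical axis (not along the pixel's ray), 0 where there is no reading.
- get_calibration(name): a dict with "fovy" (degrees; the focal length in pixels is half the picture's height over the tangent of half this angle, whatever the lens; pixels are square), "cx", "cy" (the principal point, pixels), "R" (3x3) and "t" (3): a world point X has camera coordinates R X + t. Camera axes: x right, y down, z forward; pixel columns grow to the right and rows downward; lengths in mm; the calibration is good to about 2 mm. A picture is of the moment at which its call begins. get_calibration takes no time and is no camera call.
A pose or a line that the arm cannot do raises MotionError and nothing moves.
- finish_job(): hands the job in; it is judged then, once.
Trained networks look in the newest picture that a camera, given by its name, has taken for a name from the list of things; names that differ only in an ending like _2 or _b are one class to them, and where a whole thing is asked for, a point or a joint stands for the part that bears it (a point fixed in the world has none). Each returns a list of dicts, best first, with "conf" (0 to 1); they miss things now and then, are a little off and sometimes report something else, mostly with a low value. They report only what shows in the picture. A call takes as long as a camera call.
- spot_in(camera, label): "rect" ([centre column, centre row, width, height] in pixels, round what is visible of it).
- masks_of(camera, label): "pixels" (480x640 bool, what is visible of it) and "rect" ([centre column, centre row, width, height] in pixels, round what is visible of it).
- tip_of(camera, label): "location" ([column, row] in pixels: a listed point, or the origin of a listed thing).
The state is a dict: "time": time; "qpos": joint angles; "joint_vel": joint speeds; "joint_efforts": joint torques, N m; "eef_pos": TCP position; "orientation": TCP orientation; "wrist_force": force on the tool from outside, world axes, zero at the start; "wrist_torque": the same for the moment, N m; "opening": opening from 0.0 (shut) to 1.0 (fully open); "finger_force": force on a finger pad.
Only numpy, scipy, OpenCV 4.12 (cv2) and the standard library are available. Lean on these libraries where they do the work, as an engineer would, in place of code of your own. Each camera call takes 0.05 s, during which the arm holds its last target. There are 200 camera calls.

TASK

Push the worn plastic sleeve out of the bottom of the blue turntable hub, so that it drops into the tray below. Use the wooden push rod of middle thickness: lower its nose into the hub's bore from above, press it down until its collar sits on top of the hub, and leave it standing there.

Things in the scene. Friction and masses are not known exactly. Their poses are not given: they have to be found in the camera images.
- hub: Fixed blue steel hub, round, 80 mm wide, on three thin legs in a square grey catch tray (120 mm wide, walls 20 mm high). A 36 mm bore runs vertically right through it. The origin lies on the bore's axis at table height, z up; the hub's underside is 75 mm and its flat top 120 mm above the origin.
- sleeve: Loose white plastic ring, outer diameter 34, inner 14, height 28 mm, 30 g. It sits in the hub's bore, top 17 mm below the hub's top, on three small steel tabs at the hub's underside, which bend down when it is pushed with about 5 to 15 N. Origin: centre of its underside; z along its axis, up at the start.
- rod: Middle one of three loose wooden rods, 10, 22 and 44 mm thick, else alike. 22 mm thick, 148 mm long, 90 g; 60 mm above its nose end a collar (60 mm wide, 8 mm thick), above that 80 mm of plain rod to grip. Stands nose down, collar resting on its plaster stand (70 mm square, 66 mm tall), nose free in a hole there. Origin: centre of the nose end; z along the rod to its top.

How it is judged:
By the outcome, as a careful person would: the job done as asked, in the order asked, and still so for the second after the job is handed in, with the robot touching nothing.
It also fails if it takes over 42 s, if anything falls off the work surface, if the arm or the gripper's body presses on something with over 40 N, if the wrist force passes 120 N, or if a joint passes its speed limit or range.

## Working session

There is one attempt and no reset: what is moved stays moved. The work goes in short steps, each a Python script; the robot and the scene stay as the last script left them, time stands still between calls to the robot, and variables do not carry over. Pictures are saved under pics/ and viewed, at most 10 in all, crops included, and the job is handed in when it is done.

```bash
ls; mkdir -p pics; cat > h.py <<'E'
import numpy as np, cv2
from cell import *
def deproj(cam,u,v,d):
    c=get_calibration(cam); f=240/np.tan(np.radians(c["fovy"])/2)
    p=np.array([(np.asarray(u)-c["cx"])/f*d,(np.asarray(v)-c["cy"])/f*d,d*np.ones_like(np.asarray(u,float))])
    return (np.array(c["R"]).T@(p.reshape(3,-1)-np.array(c["t"]).reshape(3,1))).T
E
python3 - <<'E'
from h import *
ims=[]
for cam in("side","top"):
    im,d=capture(cam); cv2.imwrite(f"pics/{cam}0.png",im); np.save(f"pics/{cam}0.npy",d)
    c=get_calibration(cam);print(cam,c)
    for l in("hub","rod","sleeve"):
        for m in masks_of(cam,l):
            ys,xs=np.nonzero(m["pixels"]&(d>0))
            P=deproj(cam,xs,ys,d[ys,xs])
            print(l,round(m["conf"],2),np.round(m["rect"]),len(xs),np.round(np.percentile(P,[2,50,98],axis=0)).tolist() if len(xs) else "")
        print([ (round(t["conf"],2),np.round(t["location"])) for t in tip_of(cam,l)])
print(observe())
E
```

```text
pics
side {'fovy': 54.939041276842076, 'cx': 322.2767120881143, 'cy': 240.77635382372958, 'R': array([[ 0.96761028, -0.25244418,  0.00150911],
       [-0.1801363 , -0.69461998, -0.69645818],
       [ 0.17686508,  0.67362825, -0.7175958 ]]), 't': array([-523.48461078,  164.11437949,  673.78757666])}
hub 0.68 [388. 316.  99. 115.] 7698 [[547.0, -183.0, 2.0], [597.0, -139.0, 19.0], [662.0, -61.0, 121.0]]
[(0.58, array([385., 330.]))]
rod 0.95 [309. 395.  48.  68.] 2357 [[434.0, -261.0, 69.0], [459.0, -241.0, 75.0], [488.0, -212.0, 155.0]]
[(0.58, array([313., 427.])), (0.45, array([384., 331.]))]
sleeve 0.53 [394. 287.  23.   9.] 208 [[597.0, -134.0, 90.0], [612.0, -114.0, 103.0], [623.0, -106.0, 116.0]]
[]
top {'fovy': 43.9883847442105, 'cx': 320.99226767975375, 'cy': 243.1614479017442, 'R': array([[-0.00630672, -0.99997252, -0.00389649],
       [-0.99703823,  0.00658679, -0.07662497],
       [ 0.07664853,  0.0034017 , -0.99705237]]), 't': array([  6.46420667, 553.18855232, 892.64773021])}
hub 0.83 [401. 211.  83.  78.] 5623 [[546.0, -179.0, 0.0], [592.0, -108.0, 19.0], [664.0, -61.0, 
[... 378 characters left out ...]
2519,  0.52143024, -0.03630256,  1.59949923,  0.02121563,
        1.02109467, -0.11274341]), 'joint_vel': array([-0.00058954,  0.00167231,  0.00081952,  0.00132744, -0.00026238,
        0.00098219, -0.00039553]), 'joint_efforts': array([ 1.66738177e-03, -9.26647139e+01,  1.97820514e+00, -3.70197344e+01,
        1.80607924e-02,  2.13958097e-03, -4.12665383e-05]), 'eef_pos': array([ 176.15725469, -599.65253166,  231.2721812 ]), 'orientation': array([-2.14218736e-05,  9.89807501e-01,  1.42411767e-01, -1.03490275e-05]), 'wrist_force': array([-0.58091808,  0.10434635,  0.27352363]), 'wrist_torque': array([-0.00856411, -0.04557092, -0.03856155]), 'finger_force': 0.0, 'opening': 1.0005015748919013}
```

```bash
python3 - <<'E'
from h import *
a=cv2.imread("pics/side0.png");b=cv2.imread("pics/top0.png")
cv2.imwrite("pics/v1.png",np.vstack([a[180:480,100:640],b[120:420,100:640]]))
v,u=np.mgrid[0:480,0:640]
def fit(P,n):
    c,r=cv2.minEnclosingCircle(P[:,:2].astype(np.float32)); print(n,len(P),"z",np.median(P[:,2]).round(1),"mean",P[:,:2].mean(0).round(1),"encl",np.round(c,1),round(r,1))
for cam in("side","top"):
    d=np.load(f"pics/{cam}0.npy"); P=deproj(cam,u.ravel(),v.ravel(),d.ravel()); P=P[d.ravel()>0]
    near=lambda c,r:np.hypot(P[:,0]-c[0],P[:,1]-c[1])<r
    z=P[:,2]
    fit(P[near((605,-121),60)&(z>116)&(z<126)],cam+" hubtop")
    fit(P[near((605,-121),25)&(z>98)&(z<108)],cam+" sleevetop")
    fit(P[near((460,-233),60)&(z>70)&(z<78)],cam+" collar")
    fit(P[near((460,-233),40)&(z>148)],cam+" rodtop")
    fit(P[near((460,-233),40)&(z>90)&(z<145)],cam+" shaft")
    for zz in(154,):
        m=((z>150)&(z<160)&(P[:,0]>300)); 
        lab=np.round(P[m][:,:2]/40); k,n=np.unique(lab,axis=0,return_counts=True); print(cam,[(list(i*40),int(j)) for i,j in zip(k,n) if j>15])
E
```

```text
side hubtop 1860 z 120.0 mean [ 605.7 -123.4] encl [ 607.  -120.5] 40.5
side sleevetop 267 z 103.1 mean [ 611.5 -111.7] encl [ 609.4 -115.4] 17.1
side collar 1434 z 73.9 mean [ 460.1 -238.8] encl [ 461.  -232.7] 30.2
side rodtop 341 z 153.8 mean [ 460.8 -234. ] encl [ 460.5 -232.7] 11.5
side shaft 446 z 119.7 mean [ 459.7 -240.8] encl [ 460.6 -234.6] 10.6
side [([np.float64(440.0), np.float64(-240.0)], 144), ([np.float64(480.0), np.float64(-240.0)], 178), ([np.float64(480.0), np.float64(40.0)], 435), ([np.float64(480.0), np.float64(80.0)], 46), ([np.float64(520.0), np.float64(40.0)], 20), ([np.float64(600.0), np.float64(240.0)], 19), ([np.float64(600.0), np.float64(560.0)], 28), ([np.float64(640.0), np.float64(520.0)], 64), ([np.float64(640.0), np.float64(560.0)], 23), ([np.float64(680.0), np.float64(520.0)], 77), ([np.float64(720.0), np.float64(-280.0)], 62), ([np.float64(720.0), np.float64(-240.0)], 187), ([np.float64(720.0), np.float64(520.0)], 64), ([np.float64(760.0), np.float64(-240.0)], 598), ([np.float64(760.0), np.float64(-200.0)], 27), ([np.float64(760.0), np.float64(520.0)
[... 786 characters left out ...]
59.9 -231.2] 10.9
top shaft 175 z 117.8 mean [ 460.8 -223.6] encl [ 459.9 -230.9] 11.0
top [([np.float64(440.0), np.float64(-240.0)], 114), ([np.float64(480.0), np.float64(-240.0)], 106), ([np.float64(480.0), np.float64(40.0)], 721), ([np.float64(480.0), np.float64(80.0)], 113), ([np.float64(520.0), np.float64(40.0)], 21), ([np.float64(600.0), np.float64(240.0)], 49), ([np.float64(720.0), np.float64(-280.0)], 16), ([np.float64(720.0), np.float64(-240.0)], 166), ([np.float64(760.0), np.float64(-240.0)], 536), ([np.float64(760.0), np.float64(-200.0)], 65), ([np.float64(800.0), np.float64(-240.0)], 70), ([np.float64(800.0), np.float64(-200.0)], 66), ([np.float64(880.0), np.float64(400.0)], 28)]
```

View pics/v1.png

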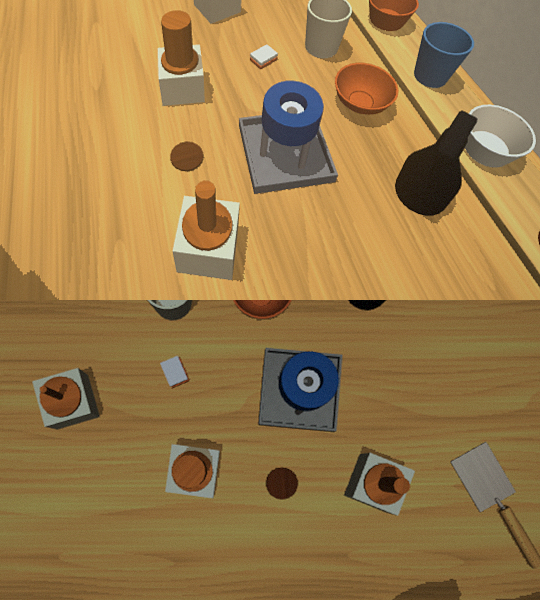

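The pictures match the measurements. The 22 mm rod stands at crop (205,205) in the side view and (390,485) in the top view, and the hub is at (293,105). The thick and thin rods are well clear. Next I grasp the middle rod.

```bash
python3 - <<'E'
from h import *
R=np.array([460.2,-232.0]); q=None
q0=observe()["qpos"]
for a in(0.0,0.143,0.25,0.4,-0.2,-0.4):
    q=[0,np.cos(a),np.sin(a),0]
    J=[inverse_kinematics([*p],q) for p in([*R,235],[*R,98],[606,-120,280],[606,-120,150])]
    print(a,[None if j is None else np.round(j,2).tolist() for j in J])
    if all(j is not None for j in J): break
np.save("q.npy",q)
reach([*R,235],q)
print(line_to([*R,98],vel=120,guard=8))
set_gripper(0.0)
s=observe();print(s["time"],s["opening"],s["finger_force"],s["eef_pos"],s["wrist_force"])
line_to([*R,200],vel=100)
s=observe();print(s["time"],s["opening"],s["finger_force"],s["eef_pos"],s["wrist_force"])
im,d=capture("side");im2,_=capture("top");cv2.imwrite("pics/v2.png",np.hstack([im[100:480,150:540],im2[100:480,250:640]]))
np.save("pics/side2.npy",d)
E
```

```text
0.0 [[0.46, 0.35, -0.14, 1.88, 0.06, 0.92, -1.28], [0.42, 0.54, -0.09, 1.99, 0.08, 0.61, -1.29], [0.25, 0.47, -0.23, 1.55, 0.11, 1.13, -1.57], [0.2, 0.6, -0.15, 1.69, 0.12, 0.86, -1.57]]
False
4.3 0.2437150682190623 58.37459743022919 [ 460.25001923 -231.98488426   98.2453868 ] [-1.7163526   0.34495583  5.33145268]
5.4667 0.2435036614783129 58.578500747680664 [ 459.91124382 -231.90465812  199.44060397] [-0.86015223  0.93532434 -1.41515941]
```

View pics/v2.png

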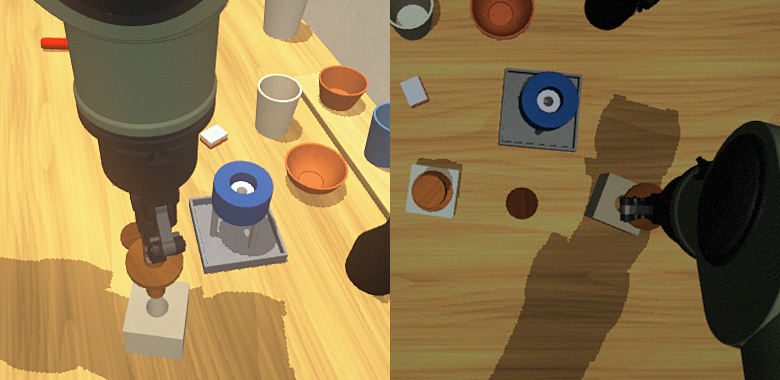

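The rod is held and out of its stand at left crop (155,265), with its nose still above the empty hole. I'll move over the hub and measure the collar and nose in the hand.

```bash
python3 - <<'E'
from h import *
q=np.load("q.npy")
line_to([460.2,-232,250],vel=150)
line_to([606,-120,250],vel=120)
hold(0.3)
s=observe();print(s["time"],s["opening"],s["eef_pos"],s["wrist_force"],s["wrist_torque"])
im,d=capture("side");cv2.imwrite("pics/v3.png",cv2.resize(im[150:400,280:520],None,fx=2.2,fy=2.2))
v,u=np.mgrid[0:480,0:640];P=deproj("side",u.ravel(),v.ravel(),d.ravel());P=P[d.ravel()>0]
e=s["eef_pos"]; off=e[2]-98.2
m=np.hypot(P[:,0]-e[0],P[:,1]-e[1])<45
for n,lo,hi in(("nose",8,60),("n1",8,25),("n2",25,42),("n3",42,58),("collar",66,74.5)):
    p=P[m&(P[:,2]>lo+off-1)&(P[:,2]<hi+off)]
    if len(p): print(n,len(p),p.min(0).round(1),p.max(0).round(1),p.mean(0).round(1))
p=P[m&(P[:,2]>71+off)&(P[:,2]<77+off)];print("ct",len(p),cv2.minEnclosingCircle(p[:,:2].astype(np.float32)),np.median(p[:,2]))
E
```

```text
8.0333 0.2440489804607295 [ 605.93440783 -120.15703644  250.0960351 ] [-0.1001048  -0.16453936  0.09303898] [ 0.02767539 -0.01255065 -0.07805555]
nose 372 [ 595.3 -132.8  159. ] [ 616.3 -114.8  198.2] [ 602.9 -128.3  178.6]
n1 169 [ 595.3 -132.5  159. ] [ 616.3 -114.8  176.8] [ 603.2 -128.1  168. ]
n2 179 [ 595.7 -132.8  176.1] [ 615.4 -115.8  193.9] [ 602.8 -128.2  185.4]
n3 43 [ 596.2 -132.1  193.2] [ 613.6 -121.4  198.2] [ 602.8 -129.2  195.4]
collar 998 [ 576.7 -150.9  217.2] [636.1 -91.5 226.4] [ 601.5 -129.6  224.8]
ct 1094 ((606.220458984375, -121.53199005126953), 30.32158660888672) 225.84517555375044
```

View pics/v3.png

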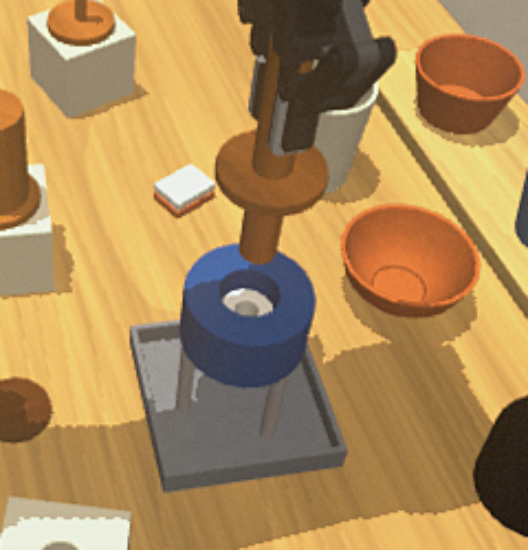

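The rod is vertical, with its collar centre within about 1 mm of the hub axis. In the view the nose is at (260,250), above the bore at (250,300). I'll correct that 1 mm and press down.

```bash
python3 - <<'E'
from h import *
X=[606.8,-119.2]
st=lambda n:(lambda s:print(n,round(s["time"],2),s["opening"].round(3),s["eef_pos"].round(1),s["wrist_force"].round(1)))(observe())
line_to([*X,240],vel=60)
g=line_to([*X,198],vel=60,guard=10);st(("in",g))
if not g:
    g=line_to([*X,157],vel=40,guard=35);st(("press",g))
    if not g:
        g=line_to([*X,148],vel=20,guard=12);st(("seat",g))
im,d=capture("side");cv2.imwrite("pics/v4.png",cv2.resize(im[180:400,280:520],None,fx=2.2,fy=2.2))
E
```

```text
Traceback (most recent call last):
AttributeError: 'float' object has no attribute 'round'
```

```bash
python3 - <<'E'
from h import *
X=[606.8,-119.2]
st=lambda n:(lambda s:print(n,round(s["time"],2),round(s["opening"],3),s["eef_pos"].round(1),s["wrist_force"].round(1)))(observe())
st("now")
if observe()["eef_pos"][2]<200:
    g=line_to([*X,157],vel=40,guard=35);st(("press",g))
    if not g:
        g=line_to([*X,148],vel=20,guard=12);st(("seat",g))
im,d=capture("side");cv2.imwrite("pics/v4.png",cv2.resize(im[180:400,280:520],None,fx=2.2,fy=2.2))
E
```

```text
now 9.25 0.242 [ 607.  -119.2  198.3] [ 0.2 -0.5 -0.6]
('press', False) 10.43 0.242 [ 606.8 -119.2  157.1] [-0.3  0.3 -1.4]
('seat', True) 10.77 0.238 [ 607.  -119.2  152.3] [-1.6  0.1  8.9]
```

View pics/v4.png

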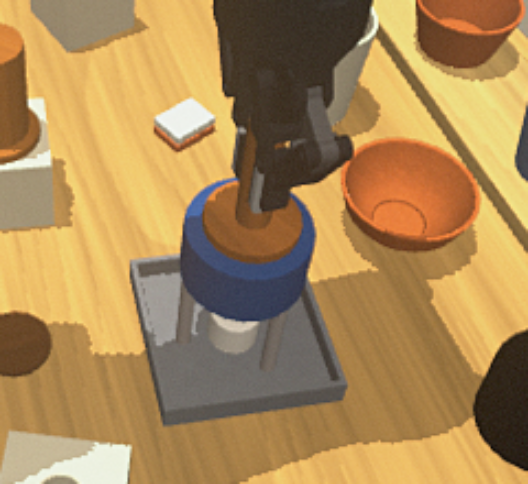

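The collar is seated on the hub at (255,215), at exactly the expected height. The sleeve shows below the hub at (232,335). I'll release, back off upward and verify.

```bash
python3 - <<'E'
from h import *
s=observe();X=s["eef_pos"][:2]
set_gripper(1.0); line_to([*X,290],vel=100)
reach([470,-330,330],np.load("q.npy")); hold(0.3)
im,d=capture("side");cv2.imwrite("pics/v5.png",cv2.resize(im[180:400,280:520],None,fx=2.2,fy=2.2))
v,u=np.mgrid[0:480,0:640];P=deproj("side",u.ravel(),v.ravel(),d.ravel());ok=d.ravel()>0
n=np.hypot(P[:,0]-607,P[:,1]+120)<34
for nm,a,b in(("collar",124,131),("rodtop",203,213)):
    p=P[ok&n&(P[:,2]>a)&(P[:,2]<b)]
    if len(p):print(nm,len(p),np.median(p[:,2]),cv2.minEnclosingCircle(p[:,:2].astype(np.float32)))
w=(im.min(2)>120).ravel(); p=P[ok&w&(np.hypot(P[:,0]-607,P[:,1]+120)<60)&(P[:,2]<75)]
print("sleeve",len(p),np.percentile(p,[2,50,98],axis=0).round(1))
print(observe()["time"],observe()["wrist_force"])
for m in masks_of("side","sleeve"): print(m["conf"],m["rect"])
E
```

```text
collar 118 128.14981971217713 ((626.8804931640625, -132.80911254882812), 18.270244598388672)
sleeve 292 [[ 556.7 -142.     2.2]
 [ 571.6 -122.6    4.5]
 [ 665.9 -102.6   21.5]]
14.3417 [-0.1134218  -0.65667536  0.58676753]
0.43 [379.3, 335.2, 6.2, 5.0]
```

View pics/v5.png

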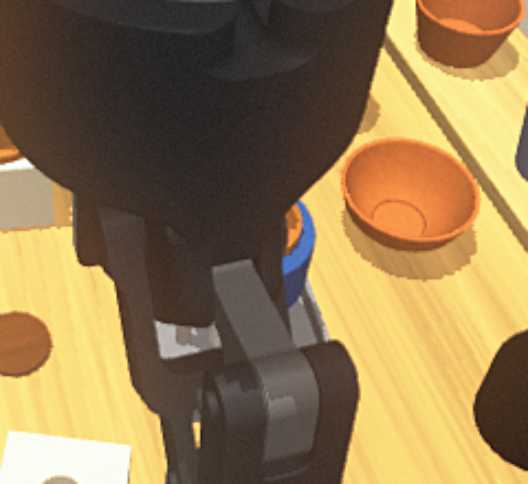

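The arm blocks the view, so I'll move it back to its start pose and look again.

```bash
python3 - <<'E'
from h import *
goto_joints([1.215,0.521,-0.036,1.599,0.021,1.021,-0.113]); hold(0.2)
im,d=capture("side");cv2.imwrite("pics/v6.png",cv2.resize(im[180:400,280:520],None,fx=2.2,fy=2.2))
v,u=np.mgrid[0:480,0:640];P=deproj("side",u.ravel(),v.ravel(),d.ravel());ok=d.ravel()>0
n=np.hypot(P[:,0]-607,P[:,1]+120)<34
for nm,a,b in(("collar",124,131),("rodtop",203,213)):
    p=P[ok&n&(P[:,2]>a)&(P[:,2]<b)]
    if len(p):print(nm,len(p),np.median(p[:,2]),cv2.minEnclosingCircle(p[:,:2].astype(np.float32)))
for m in masks_of("side","sleeve"):
    p=P[ok&m["pixels"].ravel()]; print(m["conf"],m["rect"],np.percentile(p,[2,50,98],axis=0).round(1))
print(observe()["time"])
E
```

```text
collar 983 128.0887909918367 ((607.9592895507812, -120.62184143066406), 30.591148376464844)
rodtop 230 207.9230802874936 ((607.2756958007812, -120.12662506103516), 11.264062881469727)
0.53 [384.8, 332.2, 25.3, 18.2] [[ 590.4 -138.4    6.4]
 [ 600.  -134.    23.8]
 [ 617.3 -118.3   33.4]]
16.2083
```

View pics/v6.png

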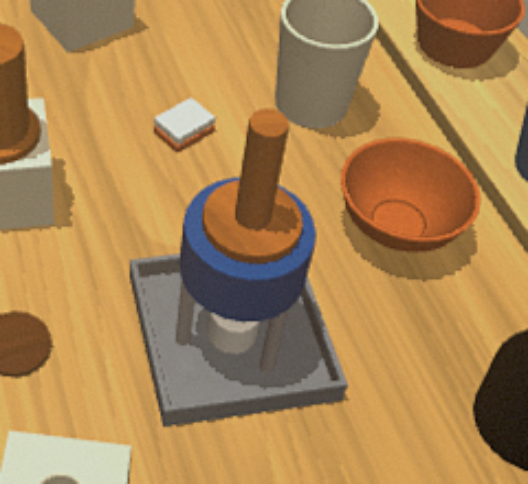

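The rod stands upright with its collar top at 128 mm, which means it is seated on the hub. The sleeve is in the tray at (232,335), between about 5 and 33 mm high.

```bash
python3 -c "
from cell import *
print(finish_job())"
```

```text
the job is handed in; nothing more can be done
None
```

The sleeve was pushed out into the tray, the middle rod is left standing with its collar seated on the hub, and the job was handed in at about 16 s of the 42 s allowed.

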